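# Offer a turned spindle up between the lathe's chuck and tailstock

## Robot

A 6-joint arm with a two-finger parallel gripper is mounted at the origin on the work surface. World frame = base frame: x ahead of the robot, y to its left, z up, the work surface at z = 0. Lengths are in m, angles in degrees, forces in N, time in s.
With the tool pointing down it reaches from about 0.35 to 0.925 m from the base axis. Payload 6.4 kg.
Tool frame: the origin (TCP) lies midway between the tips of the shut fingers; the grasp point (between the pads) lies 19 mm behind it; z points along the fingers, y is the direction in which the jaws open and shut (so a half turn about z gives the same grasp; the last joint's range is limited). The gripper opens to 85 mm and grips with 20 to 120 N. Pads are 22 mm wide; open, the fingers measure 114 mm over their backs; the gripper's body (76 mm by 85 mm) begins 54 mm behind the grasp point. The pads swing forward as they close: fully open they stand 13 mm farther back than shut.
Start: joints at [-83.428, 14.043, 89.255, -0, 76.702, -9.975], TCP at [0.185, -0.623, 0.231] pointing down, gripper open.
Joint ranges: [-179.41, 179.41], [-58.25, 129.5], [7.25, 145.43], [-54.29, 234.29], [11.92, 165.04], [-157.13, 157.13]. Speed limits (degrees/s): [147.25, 147.25, 180, 180, 180, 180].

## Interface

Orientations are given as [roll, pitch, yaw] about the fixed x, y, z axes, in that order (R = Rz(yaw) Ry(pitch) Rx(roll)).
In Python, from workcell import arm gives the robot as it stands.
- The arm moves only by the tool step_arm, never from a script. Its argument "commands" is text: rows parted by semicolons, each of 5 numbers parted by spaces: the shift along the world's x, y, z in cm, then the turn about the world's z in degrees, then the gripper's target within -1 to 1 (shut at 1, half-way at 0, fully open at -1). In form: x y z spin claw; .... A call has 1 to 5 rows; each row shifts and turns the commanded pose from where the row before left it; what a row does not reach is not made up. A row lasts 1/10 s, in which the tool goes at most 50 mm and 8.59 degrees, less where a joint would pass 70% of its speed; a pose out of reach is approached as far as the arm can. A call with a gripper value outside its range is refused whole. The fingers move at their own pace and stop on an object; the grip force is fixed at half the most. Time passes only in rows, so rows that do not move let the fingers close. It gives the time, the measured TCP pose, the force and the opening at its end, in the units of the state.
- arm.observe(): the state, without advancing time (a new reading comes with each control period).
- arm.snapshot(name): name is "scene" or "side" or "wrist"; returns a dict with "image" (480x640x3 uint8, red, green, blue), "fx", "fy", "cx", "cy" (pixels), "D" ([k1, k2, p1, p2, k3] as OpenCV has them; the pictures are not rectified), "R" (3x3) and "t" (3): a world point X has camera coordinates R X + t. Camera axes: x right, y down, z forward; pixel columns grow to the right and rows downward; lengths in m; the calibration is good to about 2 mm. A picture is of the moment at which its call begins. There is no depth.
- arm.finish_job(): hands the job in, once; it reports no verdict.
The state is a dict: "time_s": time; "q": joint angles; "joint_vel": joint speeds; "tau": joint torques, N m; "eef_pos": TCP position; "orientation": TCP orientation; "force": force on the tool from outside, world axes, zero at the start; "moment": the same for the moment, N m; "grip_width": finger opening in m.
Only numpy, scipy, OpenCV 4.12 (cv2) and the standard library are available. Lean on these libraries where they do the work, as an engineer would, in place of code of your own. Each camera call takes 0.05 s, during which the arm holds its last target.

## Task

Lift the turned wooden spindle out of its V-rest cradle and hold it up in the lathe for me: level and steady, on the lathe's turning axis, midway between chuck and tailstock point, thick tenon end towards the chuck, touching neither. Finish while still holding it there, so that I can wind the tailstock in; do not bump the lathe, and leave the wax jar, sanding block and gouge where they are.

Things in the scene. Friction and masses are not known exactly. Their poses are not given: they have to be found in the camera images.
- spindle: loose turned spindle of pale wood, about 0.2 kg (0.14 to 0.28), round, 240 mm long along its own y axis, lying level in the cradle; origin on its axis half-way along. Plain 38 mm thick cylinder from y = -30 to 30 mm: grip here, across it, from above; it balances within 8 mm of y = 0. Tenon 48 mm thick, 15 mm long at the +y end; the -y end is 30 mm thick
- spindle_center (a point): centre of the spindle: on its axis, half-way along; axes as the spindle's (y along it, towards the tenon). Beads up to 41 mm thick at y = -45 and 45 mm, thin dark rings at y = -62 and 62, 36 mm thick cylinders from 59 to 105 mm out on either side, which lie in the V rests
- tenon_end (a point): middle of the spindle's thick tenon end face, 120 mm along +y from its centre
- cradle: fixed plywood cradle: board 70 x 200 x 15 mm with two V rests 20 mm wide at y = -80 and 80 mm, tops 120 mm above the bench, open between them. Origin under its centre. The spindle lies along its y, axis 120 mm above the bench, shifted up to 10 mm along y, tenon on the +y side
- lathe: fixed grey bench lathe, turning axis along its own y, 210 mm above the bench. Bed 130 mm wide, 91 mm high, y = -385 to 415 mm. Headstock at +y (y = 245 to 420, 290 mm high, knob to 340 mm); steel chuck 84 mm thick, front face at y = 178. Tailstock at -y (y = -250 to -425, 255 mm high), its point at y = -180. Origin on the bench under the middle of the gap
- lathe_mid (a point): the point where the spindle's centre belongs: on the lathe's turning axis, midway between chuck face and tailstock point, 210 mm above the bench; same axes as the lathe (y along the turning axis, towards the chuck)
- wax_jar: bystander: loose amber jar, 60 mm thick, 75 mm high, origin under its centre
- sanding_block: bystander: loose cork sanding block 60 x 100 x 30 mm, origin under its centre
- gouge: bystander: loose turning gouge with dark wooden handle lying along its own y, 306 mm long, 28 mm thick, origin under its ferrule
Mind the look-alikes: they are no part of the job. Of the things shaped like the spindle, the wood one is meant.

How it is judged:
By the outcome, as a careful person would: the job done as asked, in the order asked, and still so for the second after the job is handed in, while the arm keeps its last pose, push and grip.
It also fails if it takes over 48 s, if anything falls off the work surface, if the arm or the gripper's body presses on something with over 40 N, if the wrist force passes 120 N, or if a joint passes its speed limit or range.

## Working session

There is one attempt and no reset: what is moved stays moved. The work goes in short steps, Python scripts to look and compute and a tool call to move; the robot and the scene stay as the last step left them, time stands still between calls to the robot, and variables do not carry over. Pictures are saved under pics/ and viewed, and the job is handed in when it is done.

Besides the shell and the picture viewer there is one more tool, called after "Request:" as a command line: name --argument value ..., lists and objects as JSON in quotes. step_arm: Moves the arm, as the interface text tells. Its arguments: {"type":"object","properties":{"commands":{"type":"string"}},"required":["commands"]}

```bash
mkdir -p pics
cat > h.py <<'E'
import numpy as np, cv2
from workcell import arm
def snap(n,f):
    s=arm.snapshot(n); cv2.imwrite(f'pics/{f}.png',cv2.cvtColor(s['image'],cv2.COLOR_RGB2BGR))
    np.savez(f'pics/{f}.npz',**{k:np.array(v) for k,v in s.items()}); return s
def load(f): return dict(np.load(f'pics/{f}.npz'))
def K(s): return np.array([[s['fx'],0,s['cx']],[0,s['fy'],s['cy']],[0,0,1.]],float)
def ray(s,p):
    u=cv2.undistortPoints(np.array(p,float).reshape(-1,1,2),K(s),np.array(s['D'],float)).reshape(-1,2)
    d=np.c_[u,np.ones(len(u))]@np.array(s['R']); o=-np.array(s['R']).T@np.array(s['t']); return o,d
def plane(s,p,z):
    o,d=ray(s,p); return o+d*((z-o[2])/d[:,2])[:,None]
def proj(s,X):
    r,_=cv2.Rodrigues(np.array(s['R'],float)); return cv2.projectPoints(np.array(X,float).reshape(-1,1,3),r,np.array(s['t'],float),K(s),np.array(s['D'],float))[0].reshape(-1,2)
def tri(s1,p1,s2,p2):
    o1,d1=ray(s1,[p1]);o2,d2=ray(s2,[p2]);d1=d1[0]/np.linalg.norm(d1);d2=d2[0]/np.linalg.norm(d2)
    a=np.linalg.lstsq(np.c_[d1,-d2],o2-o1,rcond=None)[0];A=o1+a[0]*d1;B=o2+a[1]*d2;return (A+B)/2,np.linalg.norm(A-B)
E
python3 - <<'E'
from h import *
for n in("scene","side","wrist"):
    s=snap(n,n+'0'); print(n,-np.array(s['R']).T@s['t'],s['R'][2],s['fx'])
print(arm.observe())
E
```

```text
scene [0.92158888 0.72918245 1.26950439] [-0.31311118 -0.51620892 -0.7971761 ] 578.4089281157084
side [0.37023125 0.78006891 0.82729489] [ 0.08705347 -0.73989907 -0.66706151] 471.61517908477924
wrist [ 0.26420586 -0.5990837   0.37271038] [-0.30784213 -0.08886607 -0.94727823] 383.9082193707634
{'time_s': 0.15, 'q': array([-8.34284411e+01,  1.40754536e+01,  8.93091172e+01, -3.73442321e-04,
        7.66994580e+01, -9.97515609e+00]), 'joint_vel': array([-0.00030465, -0.10135178, -0.10286884,  0.02412317,  0.03608506,
        0.01352916]), 'tau': array([ 1.89055299e-04, -4.29988325e+01, -3.26550758e+01, -1.47041897e-04,
        3.56074554e-03, -8.55325709e-06]), 'eef_pos': array([ 0.18507397, -0.62265881,  0.23042523]), 'orientation': array([-1.79917179e+02, -1.41977417e-02,  1.65467909e+01]), 'force': array([ 0.43708499,  0.66821007, -0.37876364]), 'moment': array([-0.02637911,  0.00870456, -0.00458127]), 'grip_width': 0.08558273802427267}
```

View pics/scene0.png

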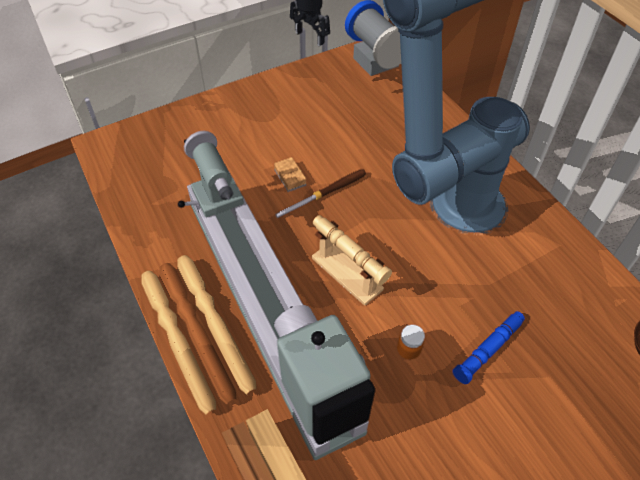

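View pics/side0.png

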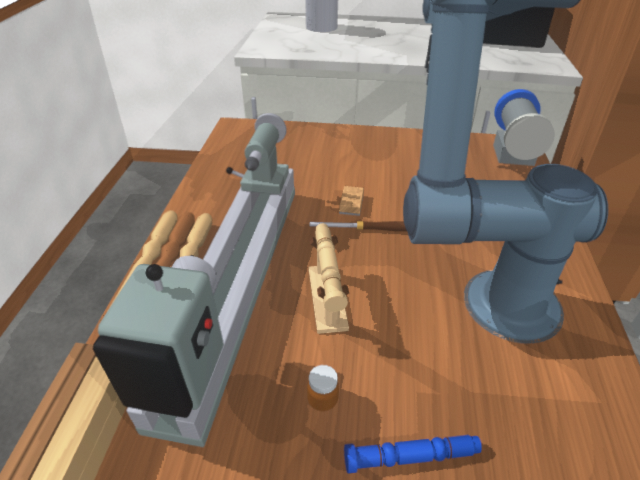

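View pics/wrist0.png

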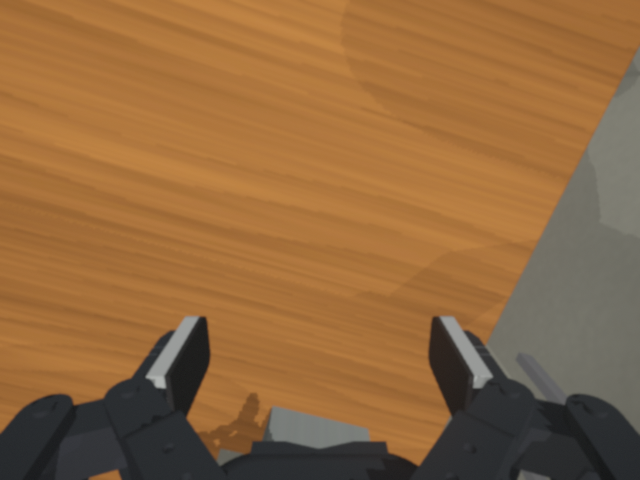

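The scene view shows the cradled wood spindle at about (350,248), with the thick end at its lower right. The lathe runs from the tailstock at (222,190) to the chuck at (292,322). The blue copy at (490,345) is the look-alike. I'll zoom in for the details.

Run:
```python
from h import *
for f,(x,y,w,h),k,o in(("scene0",(295,200,110,110),5,"zs"),("side0",(285,210,90,130),5,"zd"),("scene0",(170,120,160,240),3,"zsl"),("side0",(150,110,160,180),4,"zdl")):
    im=cv2.imread(f'pics/{f}.png')[y:y+h,x:x+w]; im=cv2.resize(im,None,fx=k,fy=k,interpolation=cv2.INTER_CUBIC)
    if im.shape[0]>600: im=im[:600]
    cv2.imwrite(f'pics/{o}.png',im); print(o,im.shape)
```

```text
zs (550, 550, 3)
zd (600, 450, 3)
zsl (600, 480, 3)
zdl (600, 640, 3)
```

```bash
ls pics
```

```text
scene0.npz
scene0.png
side0.npz
side0.png
wrist0.npz
wrist0.png
zd.png
zdl.png
zs.png
zsl.png
```

View pics/zs.png

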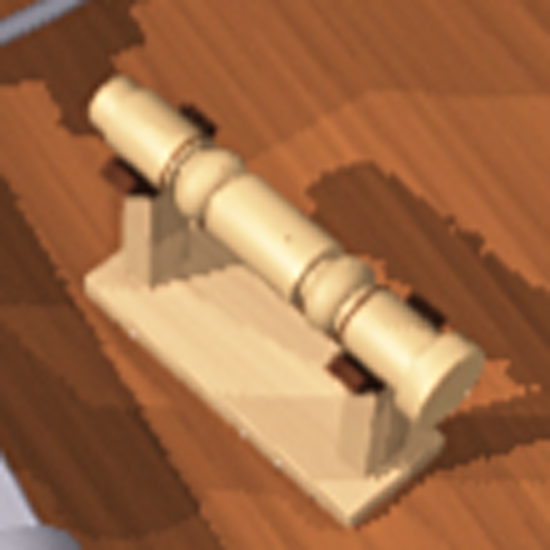

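View pics/zd.png

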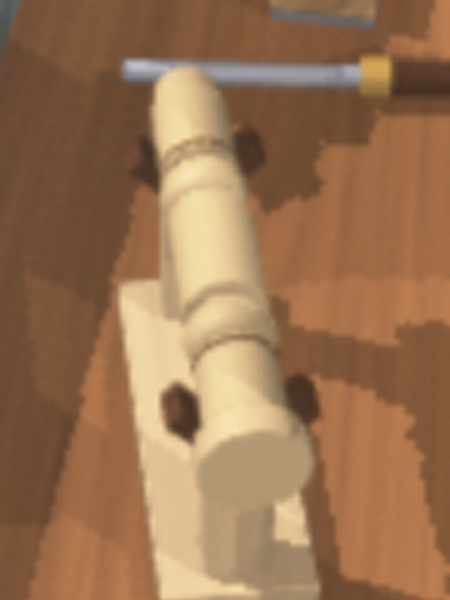

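View pics/zsl.png

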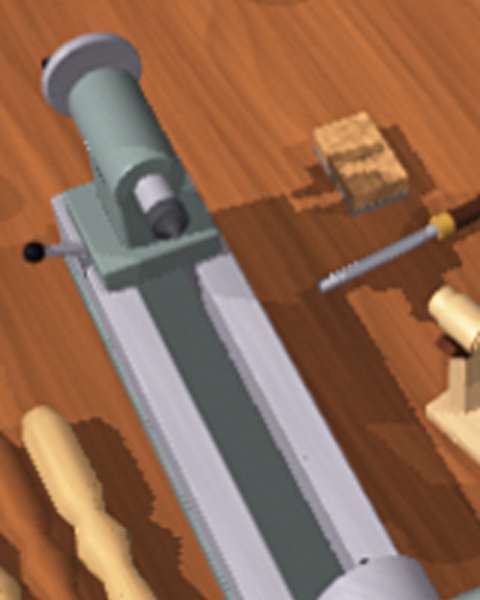

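View pics/zdl.png

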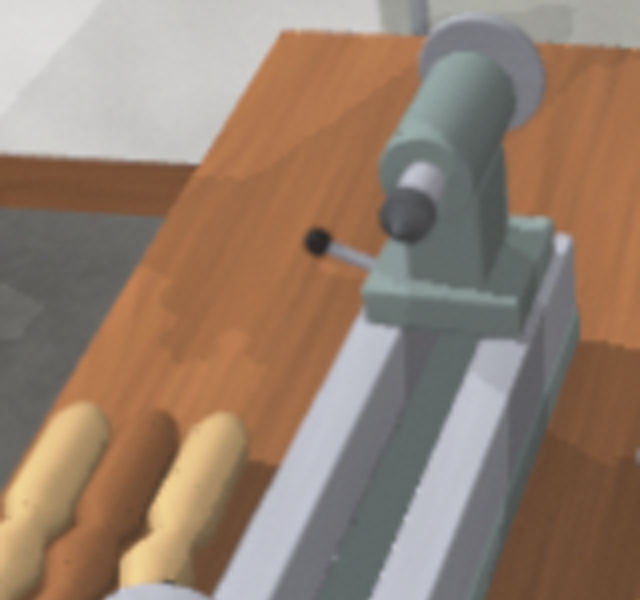

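Run:
```python
from h import *
s=load('scene0');d=load('side0')
zs=lambda *p:np.array(p)/5+[295,200]; zd=lambda *p:np.array(p)/5+[285,210]
zsl=lambda *p:np.array(p)/3+[170,120]; zdl=lambda *p:np.array(p)/4+[150,110]
print('scene rings',plane(s,zs((184,161),(225,200),(315,270),(364,311)),.12))
print('side rings',plane(d,zd((198,155),(233,340)),.12))
print('bed scene',plane(s,zsl((222,240),(395,545),(100,285),(225,575)),.091))
print('bed side R',plane(d,zdl((525,340),(440,600),(578,320),(490,600)),.091),'L',plane(d,zdl((360,320),(215,600)),.091))
print('tip',tri(s,zsl((170,238))[0],d,zdl((405,228))[0]), plane(s,zsl((170,238)),.21),plane(d,zdl((405,228)),.21))
print('jar/sand/gouge',plane(s,[(412,333)],.075),plane(s,[(290,170)],.03),plane(s,[(278,215),(318,194),(367,173)],.014))
```

```text
scene rings [[ 0.44997921 -0.02435033  0.12      ]
 [ 0.44448381  0.00676672  0.12      ]
 [ 0.4278587   0.06505073  0.12      ]
 [ 0.41994517  0.09742029  0.12      ]]
side rings [[ 0.45200615 -0.03231571  0.12      ]
 [ 0.42432364  0.08397731  0.12      ]]
bed scene [[ 0.58932343 -0.25284943  0.091     ]
 [ 0.60446612  0.10109351  0.091     ]
 [ 0.70530507 -0.25789713  0.091     ]
 [ 0.73293629  0.06054477  0.091     ]]
bed side R [[ 0.59159348 -0.23883253  0.091     ]
 [ 0.5943116   0.01819636  0.091     ]
 [ 0.55996613 -0.26630235  0.091     ]
 [ 0.56598174  0.01468371  0.091     ]] L [[ 0.7076045  -0.24847809  0.091     ]
 [ 0.72237629  0.03412782  0.091     ]]
tip (array([ 0.65410355, -0.18658372,  0.2028319 ]), np.float64(0.007936108520299386)) [[ 0.65870405 -0.17616479  0.21      ]] [[ 0.64974509 -0.18142704  0.21      ]]
jar/sand/gouge [[0.41741487 0.29252345 0.075     ]] [[ 0.40413069 -0.34402799  0.03      ]] [[ 0.50768395 -0.21996662  0.014     ]
 [ 0.37115378 -0.2338216   0.014     ]
 [ 0.20208694 -0.2358355   0.014     ]]
```

Request:
step_arm --commands "0.8 1.5 2 2 -1; 1.2 4 1 5.5 -1; 1.7 4.2 1 5.5 -1; 1.7 4.2 1 5.5 -1; 1.7 4.2 1 5.5 -1"

```text
time_s: 0.65
eef_pos: [0.2564, -0.4403, 0.2912]
orientation: [-180.0, -0.0, 40.7]
force: [1.2, -0.3, 0.0]
grip_width: 0.0854
```

Request:
step_arm --commands "1.7 4.2 1 5.5 -1; 1.7 4.2 1 5.5 -1; 1.7 4.2 0.5 5.5 -1; 1.7 4.2 0 5.5 -1; 1.7 4.2 0 5.5 -1"

```text
time_s: 1.15
eef_pos: [0.3414, -0.2304, 0.3164]
orientation: [180.0, 0.0, 68.2]
force: [0.9, -1.5, 0.2]
grip_width: 0.0855
```

Request:
step_arm --commands "1.7 4.2 0 5.5 -1; 1.7 4.2 0 5.5 -1; 1.7 4.2 0 5.5 -1; 1.7 4.2 0 5.5 -1; 1.7 4.2 0 5.5 -1"

```text
time_s: 1.65
eef_pos: [0.4263, -0.0201, 0.3163]
orientation: [180.0, 0.0, 95.8]
force: [0.1, -0.4, -0.0]
grip_width: 0.0854
```

Request:
step_arm --commands "1 3 0 5.5 -1; 0.5 1.5 0 3 -1; 0 0 0 0 -1; 0 0 0 0 -1"

```text
time_s: 2.05
eef_pos: [0.4409, 0.0228, 0.316]
orientation: [-180.0, 0.0, 104.0]
force: [0.9, -0.6, -0.3]
grip_width: 0.0856
```

Run:
```python
from h import *
snap('wrist','w1'); snap('scene','scene1')
o=arm.observe(); print(o['time_s'],o['eef_pos'],o['orientation'],o['q'])
```

```text
2.15 [0.44091108 0.02211088 0.3161616 ] [-1.79983013e+02  8.69051655e-03  1.03933755e+02] [-1.18971879e+01 -1.90341698e+01  1.12451301e+02 -1.52507800e-02
  8.65943720e+01 -2.58300342e+01]
```

View pics/w1.png

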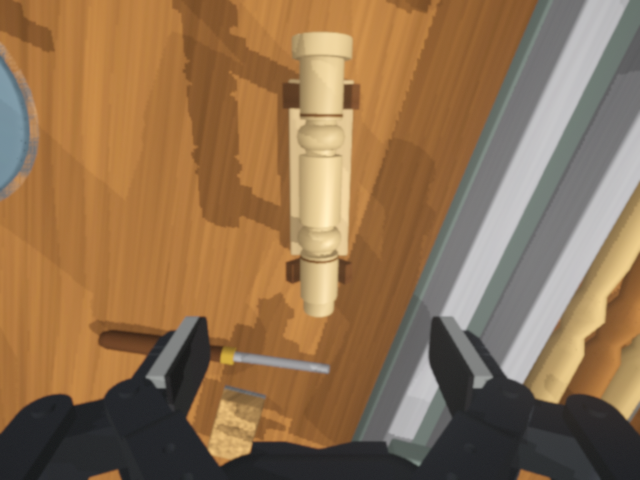

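The wrist view shows the spindle upright at column ≈321, its dark rings at rows ≈117 and 258, with the tenon at the top. The lathe bed runs diagonally on the right. I'll measure the silhouettes.

Run:
```python
from h import *
s=load('w1'); im=s['image']; hsv=cv2.cvtColor(im,cv2.COLOR_RGB2HSV)
print(-s['R'].T@s['t'])
for r in (165,180,195,205):
    print(r,[(c,tuple(im[r,c])) for c in list(range(296,304))+list(range(337,346))])
print('col321',[(r,tuple(im[r,321])) for r in list(range(110,123))+list(range(252,266))+list(range(28,36))+list(range(310,320))])
c=cv2.resize(im[20:330,260:380],None,fx=1.9*2,fy=1.9,interpolation=cv2.INTER_CUBIC)
cv2.imwrite('pics/c1.png',c[...,::-1])
c=cv2.resize(im[60:300,400:640],None,fx=2.5,fy=2.5,interpolation=cv2.INTER_CUBIC)
cv2.imwrite('pics/c2.png',c[...,::-1])
```

```text
[0.42116677 0.1030317  0.45841651]
165 [(296, (np.uint8(214), np.uint8(187), np.uint8(139))), (297, (np.uint8(210), np.uint8(183), np.uint8(135))), (298, (np.uint8(199), np.uint8(173), np.uint8(126))), (299, (np.uint8(184), np.uint8(158), np.uint8(113))), (300, (np.uint8(177), np.uint8(151), np.uint8(107))), (301, (np.uint8(178), np.uint8(152), np.uint8(108))), (302, (np.uint8(182), np.uint8(156), np.uint8(111))), (303, (np.uint8(186), np.uint8(160), np.uint8(114))), (337, (np.uint8(233), np.uint8(207), np.uint8(154))), (338, (np.uint8(230), np.uint8(203), np.uint8(150))), (339, (np.uint8(227), np.uint8(201), np.uint8(148))), (340, (np.uint8(223), np.uint8(197), np.uint8(144))), (341, (np.uint8(221), np.uint8(194), np.uint8(143))), (342, (np.uint8(223), np.uint8(196), np.uint8(145))), (343, (np.uint8(228), np.uint8(199), np.uint8(150))), (344, (np.uint8(229), np.uint8(201), np.uint8(152))), (345, (np.uint8(230), np.uint8(202), np.uint8(153)))]
180 [(296, (np.uint8(214), np.uint8(186), np.uint8(139))), (297, (np.uint8(210), np.uint8(182), np.uint8(135))), (298, (np.uint8(199), np.uint
[... 4345 characters left out ...]
)), (33, (np.uint8(228), np.uint8(201), np.uint8(150))), (34, (np.uint8(234), np.uint8(208), np.uint8(157))), (35, (np.uint8(235), np.uint8(210), np.uint8(158))), (310, (np.uint8(236), np.uint8(212), np.uint8(162))), (311, (np.uint8(237), np.uint8(213), np.uint8(162))), (312, (np.uint8(238), np.uint8(214), np.uint8(164))), (313, (np.uint8(239), np.uint8(215), np.uint8(165))), (314, (np.uint8(239), np.uint8(215), np.uint8(165))), (315, (np.uint8(236), np.uint8(210), np.uint8(160))), (316, (np.uint8(223), np.uint8(192), np.uint8(140))), (317, (np.uint8(204), np.uint8(161), np.uint8(106))), (318, (np.uint8(190), np.uint8(137), np.uint8(79))), (319, (np.uint8(188), np.uint8(131), np.uint8(72)))]
```

View pics/c2.png

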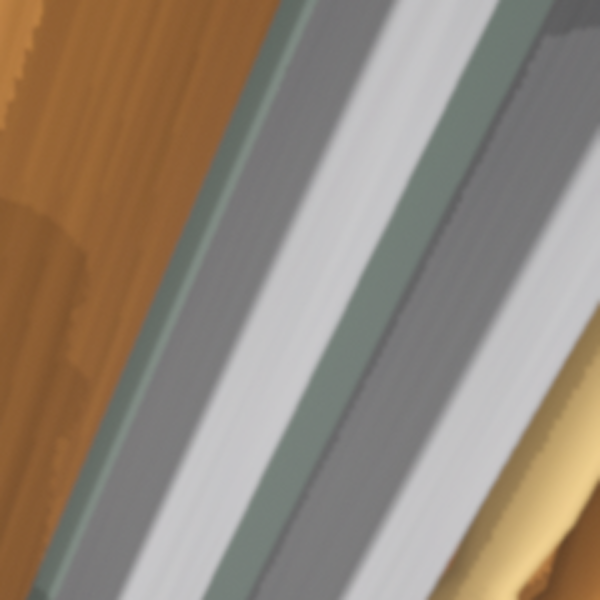

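Run:
```python
from h import *
s=load('w1')
P=plane(s,[(320.5,115),(320,261.8)],.138); print('rings',P,P.mean(0),np.linalg.norm(P[0]-P[1]),np.degrees(np.arctan2(*(P[0]-P[1])[[1,0]])))
e=np.r_[plane(s,[(322.5,31.7)],.144),plane(s,[(319,316.7)],.135)];print('ends',e,e.mean(0),np.linalg.norm((e[0]-e[1])[:2]),np.degrees(np.arctan2(*(e[0]-e[1])[[1,0]])))
m=plane(s,[(299,180),(340.5,180)],.12);print('mid edges',m,m.mean(0),np.linalg.norm(m[0]-m[1]))
c2=lambda *p:np.array(p)/2.5+[400,60]
a=plane(s,c2((390,0),(120,600)),.091);b=plane(s,c2((600,305),(435,600)),.091)
for q in(a,b): print(q,np.degrees(np.arctan2(*(q[0]-q[1])[[1,0]])))
```

```text
rings [[ 0.42248612  0.10108692  0.138     ]
 [ 0.45254675 -0.02004519  0.138     ]] [0.43751644 0.04052087 0.138     ] 0.12480636646148914 103.93719624790945
ends [[ 0.40989676  0.15692172  0.144     ]
 [ 0.46559252 -0.07579884  0.135     ]] [0.43774464 0.04056144 0.1395    ] 0.23929244836192357 103.45913766168822
mid edges [[0.41743443 0.04370667 0.12      ]
 [0.45293903 0.05261053 0.12      ]] [0.43518673 0.0481586  0.12      ] 0.036604037149516426
[[ 0.60885117  0.19292431  0.091     ]
 [ 0.59946452 -0.0471858   0.091     ]] 87.76126883573568
[[ 0.73109831  0.11465597  0.091     ]
 [ 0.72723544 -0.01465089  0.091     ]] 88.28887134664328
```

Request:
step_arm --commands "-0.3 1.8 -2 0 -1; 0 0 -4.5 0 -1; 0 0 -4.5 0 -1; 0 0 -3 0 -1; 0 0 0 0 -1"

```text
time_s: 2.65
eef_pos: [0.4347, 0.0405, 0.1718]
orientation: [-179.5, -0.2, 103.9]
force: [-0.1, 0.5, 0.2]
grip_width: 0.0854
```

Run:
```python
from h import *
s=snap('wrist','w2')
o=arm.observe(); print(o['time_s'],o['eef_pos'],o['orientation'])
```

```text
2.7 [0.43679712 0.04026296 0.17491237] [-1.79777919e+02 -9.10980460e-02  1.03929591e+02]
```

View pics/w2.png

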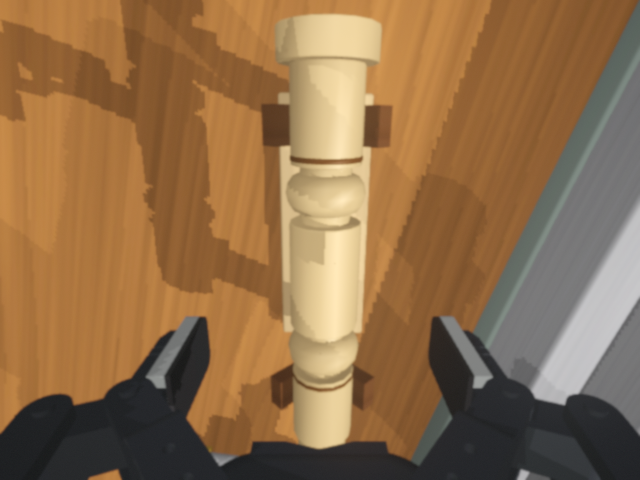

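Closer wrist view: rings at (327,160) and (324,386), and the spindle is clear between the open fingers at columns ≈205 and ≈435.

Run:
```python
from h import *
s=load('w2'); P=plane(s,[(327,161.5),(324,388)],.138); print(P,P.mean(0),np.linalg.norm(P[0]-P[1]),np.degrees(np.arctan2(*(P[0]-P[1])[[1,0]])))
```

```text
[[ 0.42320443  0.10112875  0.138     ]
 [ 0.45217962 -0.01896007  0.138     ]] [0.43769203 0.04108434 0.138     ] 0.12353496602457399 103.56512777503653
```

Request:
step_arm --commands "0.1 0.1 -3 0 -1; 0 0 -2.5 0 -1; 0 0 -1.5 0 -1; 0 0 -0.8 0 -1; 0 0 0 0 -1"

```text
time_s: 3.2
eef_pos: [0.44, 0.0414, 0.0993]
orientation: [179.9, 0.0, 104.0]
force: [-0.8, -0.2, 0.1]
grip_width: 0.0854
```

Request:
step_arm --commands "0 0 0 0 0; 0 0 0 0 1; 0 0 0 0 1; 0 0 0 0 1; 0 0 0 0 1"

```text
time_s: 3.7
eef_pos: [0.4369, 0.0413, 0.0991]
orientation: [-179.5, -0.0, 104.1]
force: [-16.0, -4.2, 15.9]
grip_width: 0.0366
```

Request:
step_arm --commands "0 0 0 0 1; 0 0 0 0 1; 0 0 0 0 1; 0 0 0 0 1; 0 0 0 0 1"

```text
time_s: 4.2
eef_pos: [0.4368, 0.0413, 0.099]
orientation: [-179.5, -0.0, 104.1]
force: [-14.9, -4.7, 14.4]
grip_width: 0.0367
```

Run:
```python
from h import *
s=snap('wrist','w3')
o=arm.observe(); print(o['time_s'],o['eef_pos'],o['orientation'],o['force'],o['moment'],o['grip_width'])
```

```text
4.25 [0.43684043 0.04126934 0.09904111] [-1.79546609e+02 -8.94607251e-03  1.04076678e+02] [-14.38631988  -4.42269472  15.0321128 ] [-0.72474933  2.34869061 -0.22214679] 0.036177640149880126
```

View pics/w3.png

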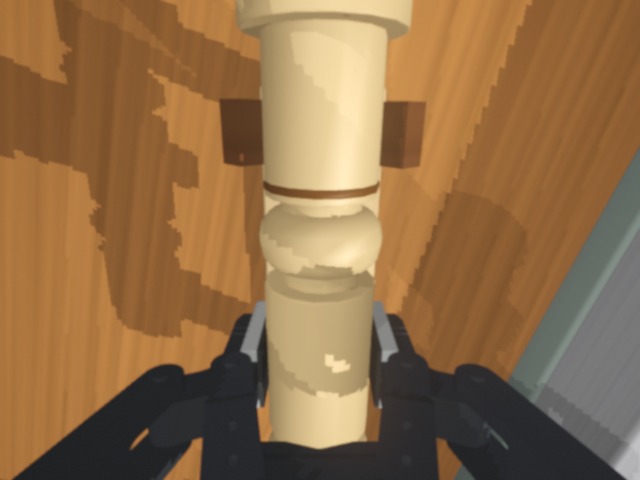

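Gripped (36.6 mm), with about 15 N of sideways load because the spindle sits about 2–3 mm towards −x of the tool. I'll relieve that, then lift gently.

Request:
step_arm --commands "-0.2 -0.05 0 0 1; -0.1 0 0 0 1; 0 0 0.3 0 1; 0 0 0.5 0 1; 0 0 0 0 1"

```text
time_s: 4.75
eef_pos: [0.4364, 0.0414, 0.1068]
orientation: [180.0, 0.0, 104.1]
force: [-0.7, 0.5, -1.2]
grip_width: 0.0364
```

Request:
step_arm --commands "0 0 1 0 1; 0 0 2 0 1; 0 0 3 0 1; 0 0 3 0 1; 0 0 2 0 1"

```text
time_s: 5.25
eef_pos: [0.4368, 0.0413, 0.2191]
orientation: [179.8, 0.1, 104.1]
force: [0.6, -0.5, -1.3]
grip_width: 0.0368
```

Request:
step_arm --commands "0 0 2 0 1; 0 0 1.5 0 1; 0 0 0 0 1; 0 0 0 0 1; 0 0 0 0 1"

```text
time_s: 5.75
eef_pos: [0.4354, 0.0415, 0.2501]
orientation: [-179.9, -0.0, 104.0]
force: [1.0, 0.5, -2.4]
grip_width: 0.0364
```

Run:
```python
from h import *
s=snap('wrist','w4');snap('side','side4');snap('scene','scene4')
o=arm.observe(); print(o['time_s'],o['eef_pos'],o['orientation'],o['force'],o['moment'],o['grip_width'])
```

```text
5.9 [0.43560217 0.04148592 0.2502682 ] [-1.79896468e+02 -4.51354399e-02  1.04046098e+02] [ 0.06392652 -0.52616098 -1.89103751] [-0.02576325 -0.00612152 -0.00912271] 0.03659335839356419
```

View pics/w4.png

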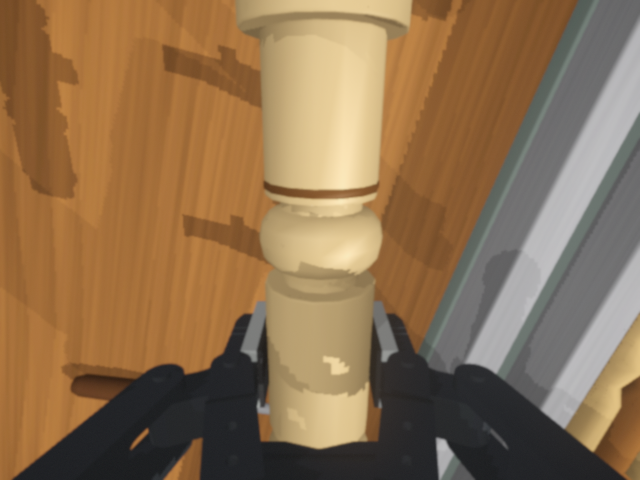

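View pics/side4.png

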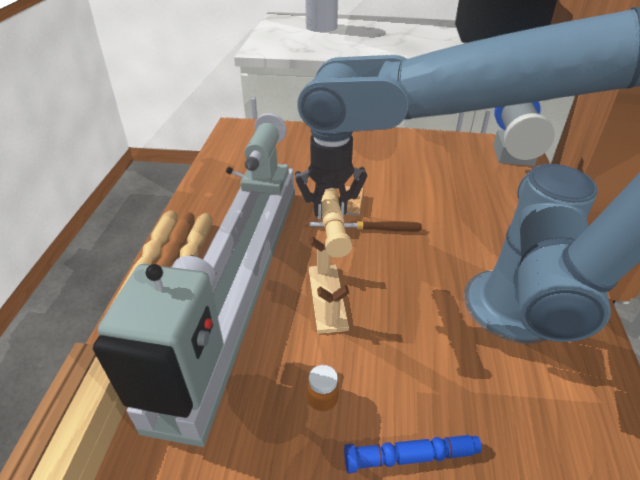

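View pics/scene4.png

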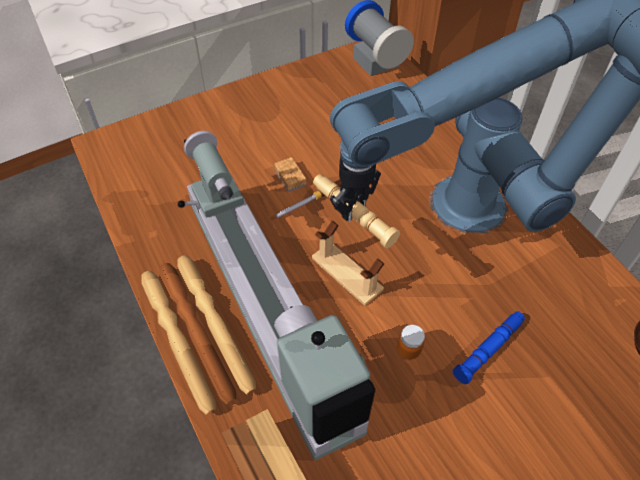

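The spindle lifted clear and level. The ring at (321,190) sits in the same place in the wrist view as before the lift, so it has not slipped. Next I'll go high over the lathe to measure the lathe closely.

Request:
step_arm --commands "0.5 0 2 -2 1; 1.5 -0.3 3 -3 1; 2.5 -0.5 3 -3 1; 3 -0.6 2 -3 1; 3.3 -0.6 1 -3 1"

```text
time_s: 6.4
eef_pos: [0.5458, 0.0212, 0.3635]
orientation: [179.8, 0.0, 89.9]
force: [0.1, -0.2, -2.0]
grip_width: 0.0366
```

Request:
step_arm --commands "3.5 -0.6 0 -2 1; 3.3 -0.6 0 0 1; 2.5 -0.5 0 0 1; 1.5 -0.3 0 0 1; 0.7 0 0 0 1"

```text
time_s: 6.9
eef_pos: [0.66, 0.001, 0.3595]
orientation: [-179.9, -0.0, 88.0]
force: [-0.5, -0.6, -1.7]
grip_width: 0.0367
```

Request:
step_arm --commands "0 0 0 0 1; 0 0 0 0 1; 0 0 0 0 1; 0 0 0 0 1"

```text
time_s: 7.3
eef_pos: [0.6586, 0.0016, 0.3617]
orientation: [180.0, 0.0, 88.1]
force: [-0.1, 0.5, -2.5]
grip_width: 0.0361
```

Run:
```python
from h import *
s=snap('wrist','w5');snap('side','side5');snap('scene','scene5')
o=arm.observe(); print(o['time_s'],o['eef_pos'],o['orientation'],o['force'],o['moment'],o['grip_width'])
```

```text
7.45 [0.65887479 0.00148829 0.36160719] [1.79977810e+02 2.37022994e-03 8.80465229e+01] [ 0.0586259   0.40065112 -1.26517144] [-0.02011609  0.01722165  0.00549828] 0.036539437242178036
```

View pics/w5.png

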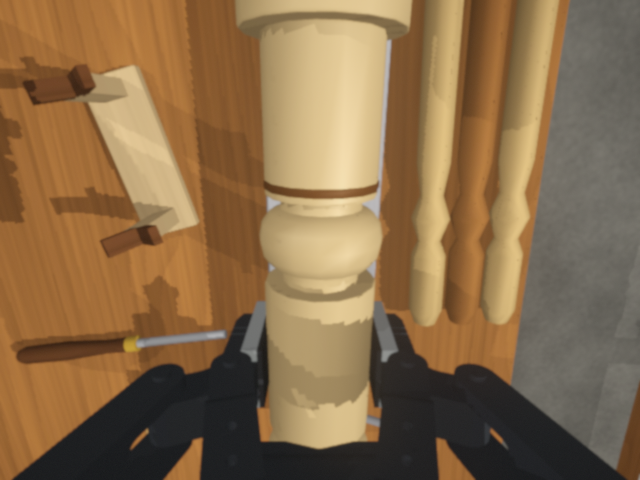

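View pics/side5.png

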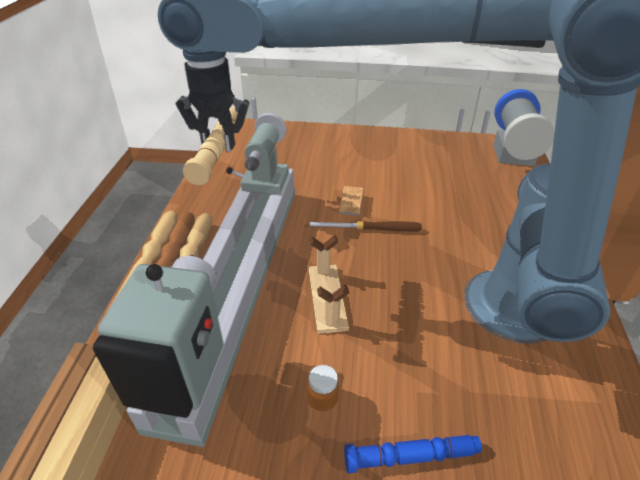

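View pics/scene5.png

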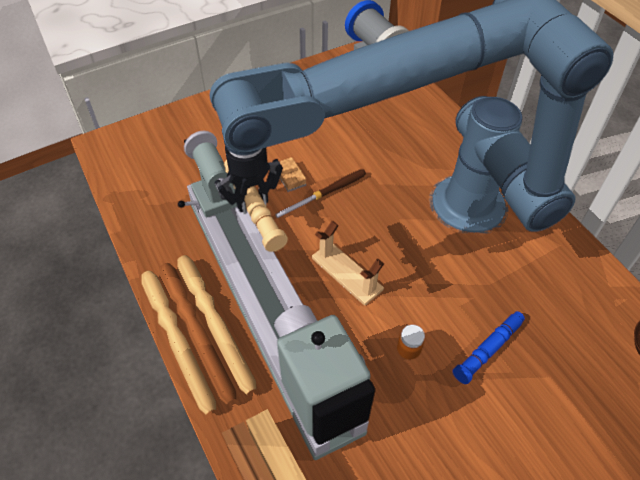

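The held spindle hides the lathe in this wrist view, so I'll step sideways to look at it past the spindle.

Request:
step_arm --commands "-1.5 1 1 0 1; -3 2 1.5 0 1; -4 2.5 1.5 0 1; -4 2.5 1 0 1; -2.5 1.5 1 0 1"

```text
time_s: 7.95
eef_pos: [0.5068, 0.0978, 0.4225]
orientation: [179.9, -0.0, 88.1]
force: [0.2, -0.7, -1.8]
grip_width: 0.0364
```

Request:
step_arm --commands "-1 0.5 0 0 1; 0 0 0 0 1; 0 0 0 0 1; 0 0 0 0 1"

```text
time_s: 8.35
eef_pos: [0.4998, 0.1007, 0.4201]
orientation: [-179.9, 0.0, 88.0]
force: [-0.3, 0.2, -1.7]
grip_width: 0.0362
```

Run:
```python
from h import *
s=snap('wrist','w6')
o=arm.observe(); print(o['time_s'],o['eef_pos'],o['orientation'],-s['R'].T@s['t'])
```

```text
8.4 [0.49983093 0.10069669 0.42019742] [-1.79892070e+02  8.62856861e-03  8.79776653e+01] [0.50312648 0.18329961 0.56251961]
```

Request:
step_arm --commands "0 -2 0 0 1; 0 -4 0 0 1; 0 -4.5 0 0 1; 0 -4.5 0 0 1; 0 -3 0 0 1"

```text
time_s: 8.9
eef_pos: [0.4992, -0.0818, 0.4205]
orientation: [-179.9, 0.0, 87.9]
force: [0.5, 0.4, -1.9]
grip_width: 0.0365
```

Request:
step_arm --commands "0 -1 0 0 1; 0 0 0 0 1; 0 0 0 0 1; 0 0 0 0 1"

```text
time_s: 9.3
eef_pos: [0.4993, -0.0875, 0.4213]
orientation: [-180.0, -0.0, 88.1]
force: [0.2, 0.1, -2.8]
grip_width: 0.0364
```

Run:
```python
from h import *
s=snap('wrist','w7')
o=arm.observe(); print(o['time_s'],o['eef_pos'],o['orientation'],-s['R'].T@s['t'])
```

```text
9.35 [ 0.49926562 -0.08745905  0.42134522] [ 1.79994902e+02 -1.31399378e-02  8.81510438e+01] [ 0.50211993 -0.00494463  0.56371842]
```

View pics/w6.png

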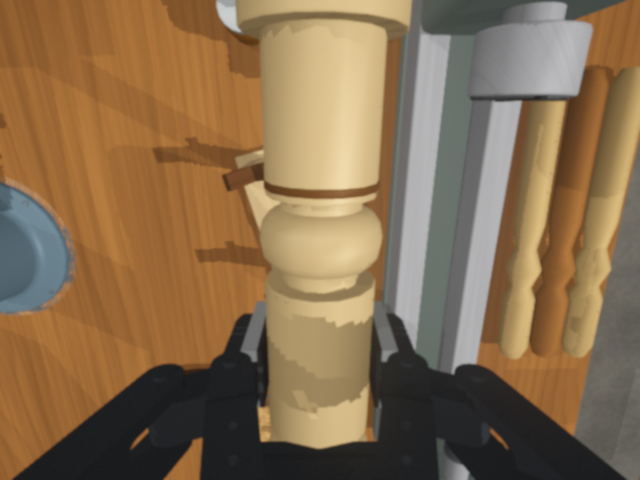

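View pics/w7.png

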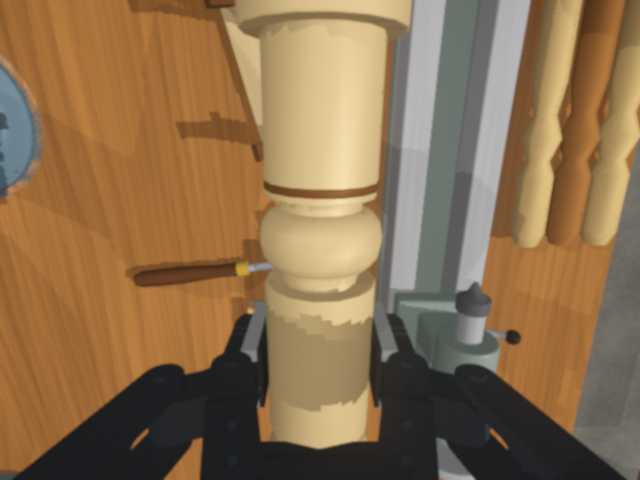

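Chuck visible at w6 (472–590, 20–100) and tailstock point at w7 (474,284). Zooming in.

Run:
```python
from h import *
for f,(x,y,w,h) in(("w6",(440,0,200,150)),("w7",(400,260,140,105)),("w7",(370,0,200,150))):
    im=cv2.imread(f'pics/{f}.png')[y:y+h,x:x+w]; k=800/w if w==200 else 5
    cv2.imwrite(f'pics/z_{f}_{x}.png',cv2.resize(im,None,fx=k,fy=k,interpolation=cv2.INTER_CUBIC))
```

```text
(no output)
```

View pics/z_w6_440.png

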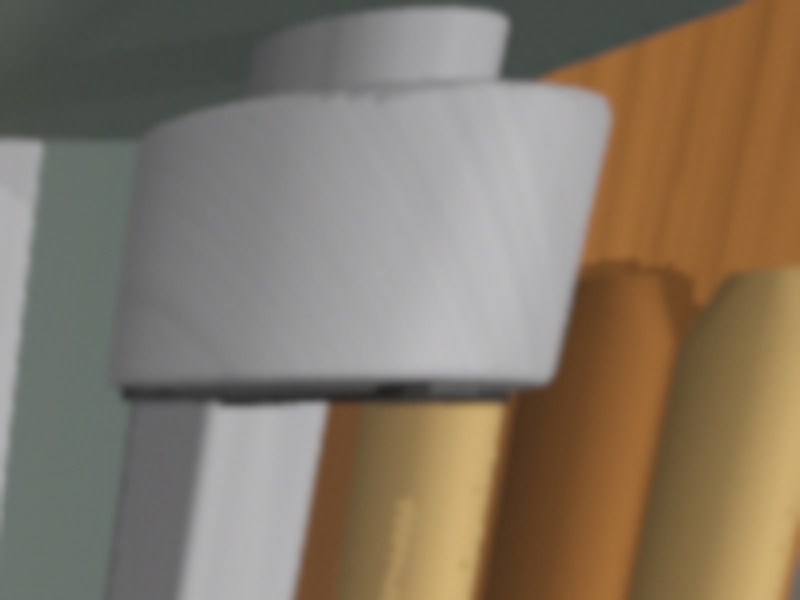

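View pics/z_w7_400.png

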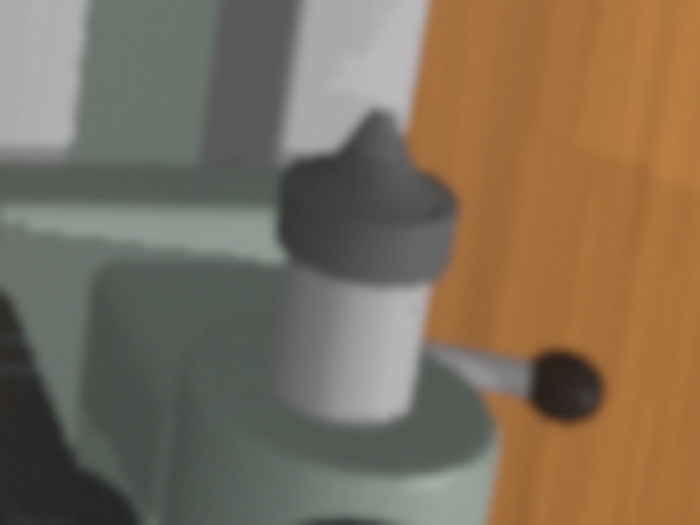

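View pics/z_w7_370.png

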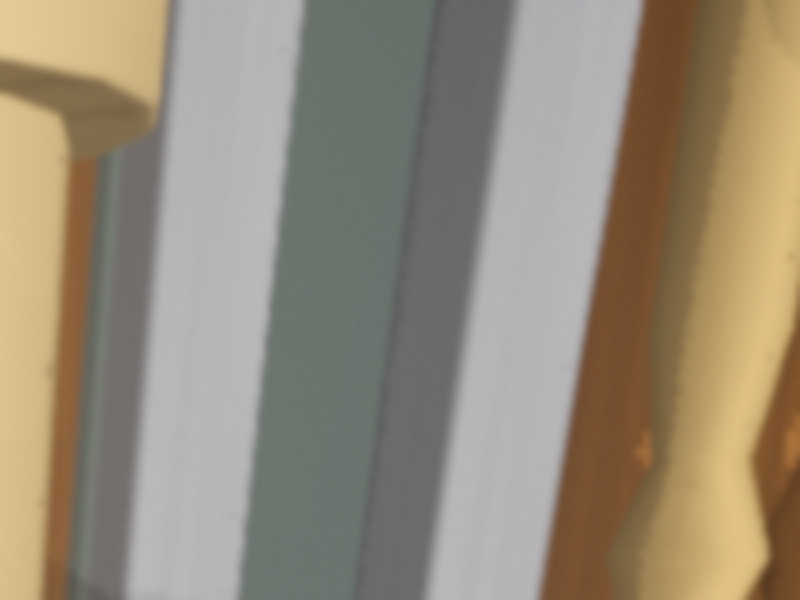

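Run:
```python
from h import *
s6=load('w6');s7=load('w7')
print('tip',plane(s7,[(475.8,282)],.21))
# chuck front silhouettes
z6=lambda *p:np.array(p)/4+[440,0]
o,d=ray(s6,z6((118,378),(552,380)))
a=np.arctan2(d[:,0],-d[:,2]);m=a.mean();print('chuck x',o[0]+np.tan(m)*(o[2]-.21),'half-angle*dist',np.sin((a[1]-a[0])/2)*(o[2]-.21)/np.cos(m))
print('chuck top edge',plane(s6,z6((400,384),(480,384),(520,384)),.252))
b=lambda *p:np.array(p)/4+[370,0]
A=plane(s7,b((180,0),(128,590)),.091);B=plane(s7,b((642,0),(543,590)),.091)
for q in(A,B): print(q,np.degrees(np.arctan2(*(q[0]-q[1])[[1,0]])))
# w6 bed
for f in (s6,):
  im=f['image'][300].astype(int); print([ (c,tuple(map(int,im[c]))) for c in range(384,400)],[(c,tuple(map(int,im[c]))) for c in range(476,486)])
```

```text
tip [[ 0.65406798 -0.17163017  0.21      ]]
chuck x 0.6743386592834021 half-angle*dist 0.04075259435101588
chuck top edge [[0.66830132 0.18828296 0.252     ]
 [0.68308184 0.18765682 0.252     ]
 [0.69045378 0.18734098 0.252     ]]
[[ 0.60745515  0.10408327  0.091     ]
 [ 0.59985212 -0.04820317  0.091     ]] 87.1418342848552
[[ 0.72946474  0.09922528  0.091     ]
 [ 0.72326694 -0.05249061  0.091     ]] 87.66069015701964
[(384, (100, 106, 98)), (385, (106, 113, 105)), (386, (110, 114, 108)), (387, (108, 108, 105)), (388, (106, 104, 103)), (389, (106, 103, 103)), (390, (105, 103, 102)), (391, (106, 105, 103)), (392, (106, 105, 104)), (393, (107, 105, 104)), (394, (113, 111, 111)), (395, (128, 127, 127)), (396, (150, 149, 150)), (397, (168, 168, 169)), (398, (177, 177, 178)), (399, (180, 180, 182))] [(476, (178, 178, 179)), (477, (176, 175, 177)), (478, (175, 174, 176)), (479, (175, 175, 176)), (480, (176, 176, 177)), (481, (176, 175, 177)), (482, (175, 175, 176)), (483, (176, 175, 177)), (484, (176, 175, 176)), (485, (172, 169, 168))]
```

Tailstock point (0.654, −0.172) and chuck face centre (0.674, 0.188) give a 360 mm gap (358 expected). The bed mid-line agrees to within 1 mm. Target centre is (0.664, 0.008, 0.21), heading ≈87.1°. I'll traverse high, then descend.

Request:
step_arm --commands "1.5 1 0 -1 1; 3.5 2 0 0 1; 4 2.3 0 0 1; 4 2.3 0 0 1; 2.5 1.5 0 0 1"

```text
time_s: 9.85
eef_pos: [0.6559, 0.0055, 0.4206]
orientation: [-180.0, -0.0, 87.2]
force: [-0.5, -0.7, -2.5]
grip_width: 0.0363
```

Request:
step_arm --commands "1 0.5 -1 0 1; 0 0 -2 0 1; 0 0 -3 0 1; 0 0 -3 0 1; 0 0 -3 0 1"

```text
time_s: 10.35
eef_pos: [0.6633, 0.0078, 0.2998]
orientation: [-180.0, 0.0, 87.1]
force: [0.4, -0.7, -2.2]
grip_width: 0.0367
```

Request:
step_arm --commands "0 0 -2 0 1; 0 0 -1 0 1; 0 0 0 0 1; 0 0 0 0 1; 0 0 0 0 1"

```text
time_s: 10.85
eef_pos: [0.6649, 0.0073, 0.2734]
orientation: [179.8, 0.0, 87.1]
force: [-0.3, -0.2, -2.6]
grip_width: 0.0365
```

Run:
```python
from h import *
s=snap('wrist','w8');snap('side','side8');snap('scene','scene8')
o=arm.observe(); print(o['time_s'],o['eef_pos'],o['orientation'],o['force'],o['moment'],o['grip_width'])
```

```text
11.0 [0.66462057 0.00734952 0.27265774] [1.79879193e+02 1.32375092e-02 8.70496326e+01] [-0.26744988  0.47342535 -2.24835708] [-0.03206093 -0.00597567 -0.00451659] 0.03631025903571775
```

View pics/side8.png

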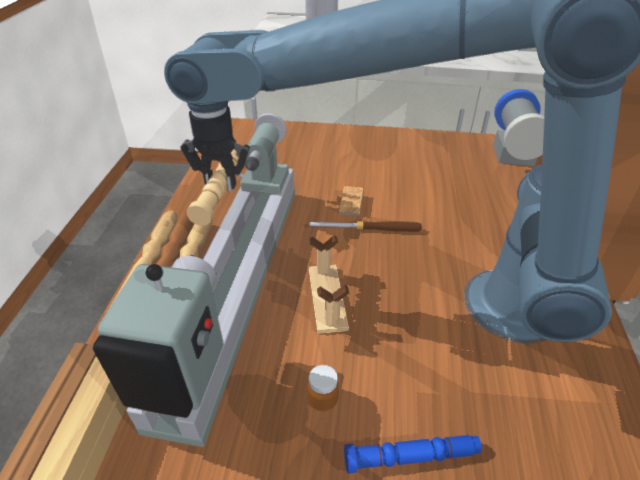

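View pics/scene8.png

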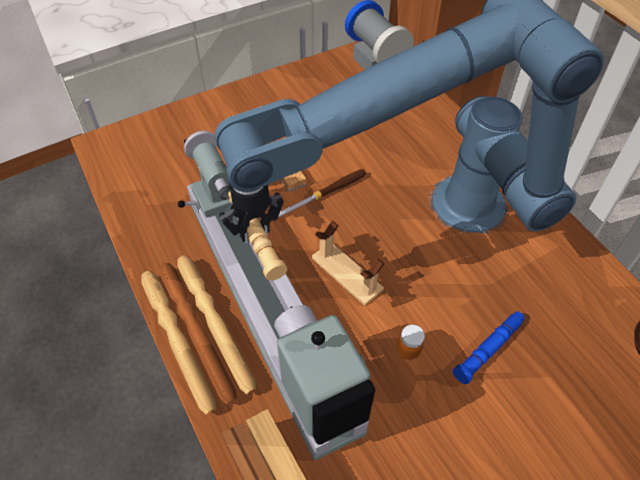

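View pics/w8.png

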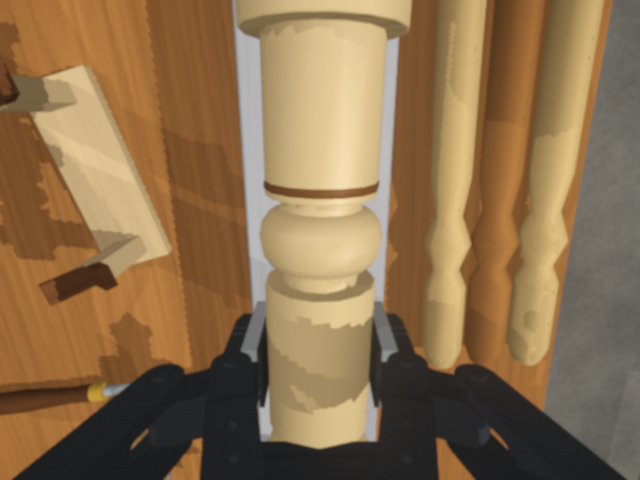

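Request:
step_arm --commands "0 0.05 -1 0 1; 0 0 -2.5 0 1; 0 0 -2.5 0 1; 0 0 -1.5 0 1; 0 0 -0.85 0 1"

```text
time_s: 11.5
eef_pos: [0.6632, 0.0081, 0.1854]
orientation: [-179.8, -0.0, 87.0]
force: [1.1, -1.0, -2.0]
grip_width: 0.0361
```

Request:
step_arm --commands "0 0 0 0 1; 0 0 0 0 1; 0 0 0 0 1; 0 0 0 0 1; 0 0 0 0 1"

```text
time_s: 12.0
eef_pos: [0.6645, 0.0079, 0.1887]
orientation: [179.9, 0.0, 87.0]
force: [-0.9, -0.2, -1.9]
grip_width: 0.0364
```

Run:
```python
from h import *
snap('wrist','w9');snap('side','side9');snap('scene','scene9')
o=arm.observe(); print(o['time_s'],o['eef_pos'],o['orientation'],o['force'],o['moment'],o['grip_width'])
for f,(x,y,w,h) in(("scene9",(170,130,160,210)),("side9",(150,110,160,190))):
    im=cv2.imread(f'pics/{f}.png')[y:y+h,x:x+w]
    k=600/h; cv2.imwrite(f'pics/z_{f}.png',cv2.resize(im,None,fx=k,fy=k,interpolation=cv2.INTER_CUBIC)); print(k)
```

```text
12.15 [0.66420397 0.00790004 0.18805012] [1.79979890e+02 3.21597571e-03 8.70491979e+01] [-0.16195272  0.37197548 -1.59623512] [-0.05481641  0.03325401 -0.04395586] 0.03663359188245546
2.857142857142857
3.1578947368421053
```

View pics/z_scene9.png

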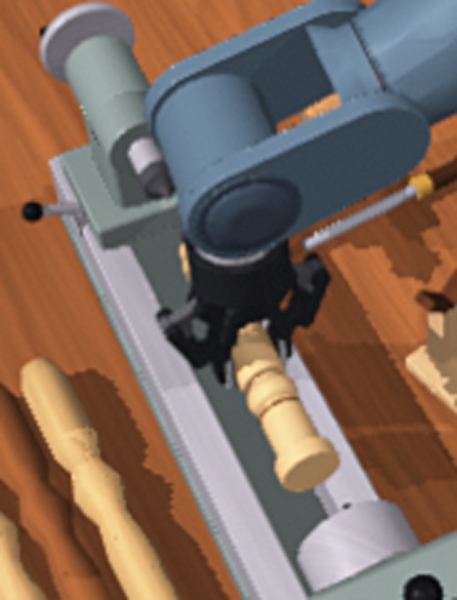

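View pics/z_side9.png

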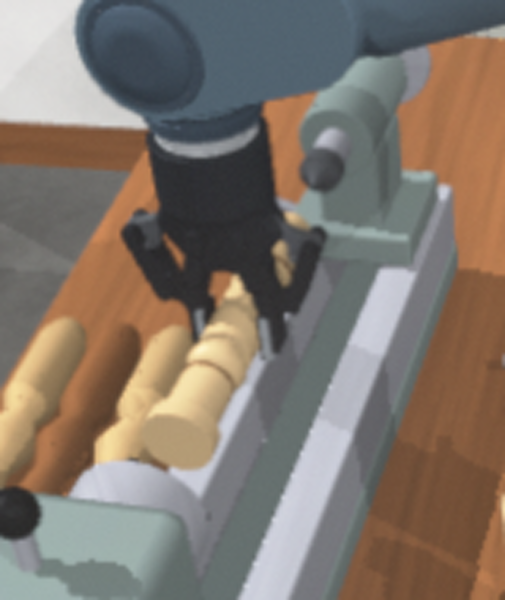

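View pics/w9.png

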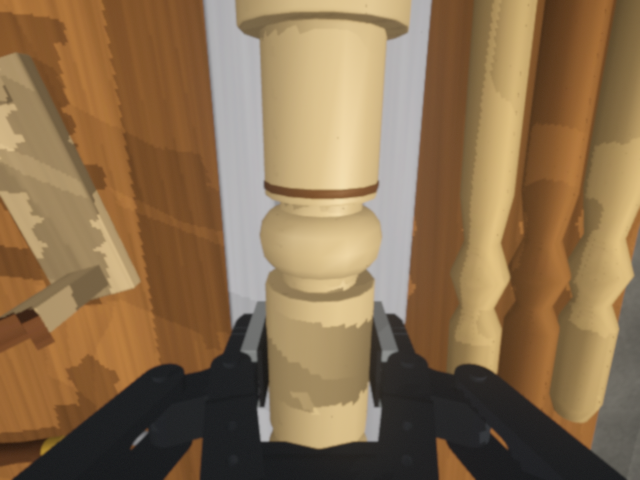

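Run:
```python
from h import *
s=load('scene9');d=load('side9');w=load('w9')
ps=np.array((309,467))/2.857+[170,130];pd=np.array((182,438))/3.158+[150,110]
print('tenon tri',tri(s,ps,d,pd),'expect',.664+.12*.0506,.008+.12*.9987)
print('proj expected tenon',proj(s,[[.6701,.1278,.21]]),ps,proj(d,[[.6701,.1278,.21]]),pd)
print('proj tip',proj(s,[[.6541,-.1716,.21]]),np.array((158,193))/2.857+[170,130],proj(d,[[.6541,-.1716,.21]]))
im=w['image'].astype(int)
np.set_printoptions(linewidth=200)
def bisect(l,r):
    # cylinder silhouettes -> axis-plane: bisecting ray dir
    o,dd=ray(w,[l,r]);dd/=np.linalg.norm(dd,axis=1)[:,None];b=dd.sum(0);return o+b*((.21-o[2])/b[2])
g=cv2.cvtColor(w['image'],cv2.COLOR_RGB2GRAY).astype(int)
def edge(r,a,b): 
    row=im[r,a:b].sum(1); k=np.abs(np.diff(row.astype(float))); return a+.5+np.average(np.arange(len(k)),weights=k**3)
for r in (70,110,150):
    L,R=edge(r,250,275),edge(r,372,396);print(r,L,R,bisect((L,r),(R,r)))
for r in (30,100,150,190,240):
    L=edge(r,195,238);R=edge(r,398,445);q=plane(w,[(L,r),(R,r)],.091);print('bed',r,L,R,q[:,:2].round(4).tolist(),q.mean(0)[:2])
```

```text
tenon tri (array([0.66945898, 0.11924857, 0.20639821]), np.float64(0.00140919453305224)) expect 0.670072 0.127844
proj expected tenon [[279.6541974  295.35009616]] [278.15540777 293.45817291] [[205.54981209 250.48014088]] [207.63141229 248.69537682]
proj tip [[229.17120077 199.87603948]] [225.30276514 197.55337767] [[248.58013103 169.04025949]]
70 260.2746377854538 384.1980112408128 [0.67025937 0.10174024 0.21      ]
110 261.74164424302506 381.6917349218168 [0.66958803 0.09090997 0.21      ]
150 263.129939928986 379.7905636478784 [0.66894956 0.07933054 0.21      ]
bed 30 205.86864889536776 421.5774226521306 [[0.6085, 0.1361], [0.7277, 0.1301]] [0.66809771 0.1331246 ]
bed 100 211.97506556119322 422.83840233171577 [[0.6067, 0.1001], [0.7298, 0.0938]] [0.66824656 0.09693753]
bed 150 216.57354510323086 418.7113400667751 [[0.6054, 0.0716], [0.7284, 0.0654]] [0.66690668 0.06848308]
bed 190 219.88597286854787 415.53425861700913 [[0.6041, 0.0471], [0.7273, 0.0408]] [0.66567459 0.04392823]
bed 240 224.07264344905175 411.54208062203907 [[0.6024, 0.0139], [0.7256, 0.0076]] [0.66401894 0.01075815]
```

Run:
```python
from h import *
def ringrow(f):
    g=load(f)['image'][175:205,318:325].sum(2).mean(1); k=g.max()-g; k[k<.5*k.max()]=0; return 175+np.average(np.arange(len(g)),weights=k)
def tenrow(f):
    g=load(f)['image'][15:60,318:325].sum(2).mean(1); return 15+np.argmax(np.abs(np.diff(g)))
for f in('w3','w4','w9'): print(f,ringrow(f),tenrow(f))
w=load('w9');print('ring centre',plane(w,[(321.5,ringrow('w9'))],.228))
w=load('w3');print('ring in cradle',plane(w,[(321.5,ringrow('w3'))],.138))
E=[]
for i in range(8):
    arm.snapshot('side');o=arm.observe();E.append(np.r_[o['eef_pos'],o['orientation'][2],o['moment']])
print(np.mean(E,0),np.std(E,0))
```

```text
w3 194.13300934974382 18
w4 193.91197570299 18
w9 193.9658175842235 18
ring centre [[0.66837277 0.06934975 0.228     ]]
ring in cradle [[0.42301789 0.10115921 0.138     ]]
[ 6.64121102e-01  7.90455011e-03  1.87801292e-01  8.70466252e+01
  4.90435841e-03 -3.70399605e-03  2.28691975e-02] [1.93641632e-05 1.41120889e-05 7.08326733e-05 1.16789179e-03
 1.98889325e-02 3.56153646e-02 3.31660832e-02]
```

Steady. Small trims from the checks: x −1 mm, y +1 mm, z +1.2 mm.

Request:
step_arm --commands "-0.1 0.1 0.12 0 1; 0 0 0 0 1; 0 0 0 0 1; 0 0 0 0 1; 0 0 0 0 1"

```text
time_s: 13.05
eef_pos: [0.6631, 0.0089, 0.1889]
orientation: [-180.0, -0.0, 87.0]
force: [-0.4, -0.9, -2.7]
grip_width: 0.0368
```

Request:
step_arm --commands "0 0 0 0 1; 0 0 0 0 1; 0 0 0 0 1; 0 0 0 0 1; 0 0 0 0 1"

```text
time_s: 13.55
eef_pos: [0.6631, 0.0089, 0.189]
orientation: [-180.0, -0.0, 87.0]
force: [-1.7, -0.1, -1.9]
grip_width: 0.0365
```

Run:
```python
from h import *
snap('wrist','w10');snap('side','side10');snap('scene','scene10')
o=arm.observe(); print(o['time_s'],o['eef_pos'],o['orientation'],o['force'],o['grip_width'],abs(o['joint_vel']).max())
for f,(x,y,w,h) in(("scene10",(230,230,120,120)),("side10",(150,200,120,120))):
    im=cv2.imread(f'pics/{f}.png')[y:y+h,x:x+w]
    cv2.imwrite(f'pics/z_{f}.png',cv2.resize(im,None,fx=5,fy=5,interpolation=cv2.INTER_CUBIC))
a=cv2.imread('pics/scene0.png').astype(int);b=cv2.imread('pics/scene10.png').astype(int)
print('bystander diffs jar',abs(a-b)[320:360,395:430].mean(),'block',abs(a-b)[155:190,272:305].mean(),'gouge tip',abs(a-b)[180:220,290:325].mean())
```

```text
13.7 [0.66313033 0.00893862 0.18899014] [ 1.79999116e+02 -8.17460595e-04  8.70492584e+01] [-0.3977193  -0.06419741 -1.55747586] 0.03655689424416148 0.10384404119407153
bystander diffs jar 2.8876190476190478 block 52.67272727272727 gouge tip 19.03
```

View pics/z_scene10.png

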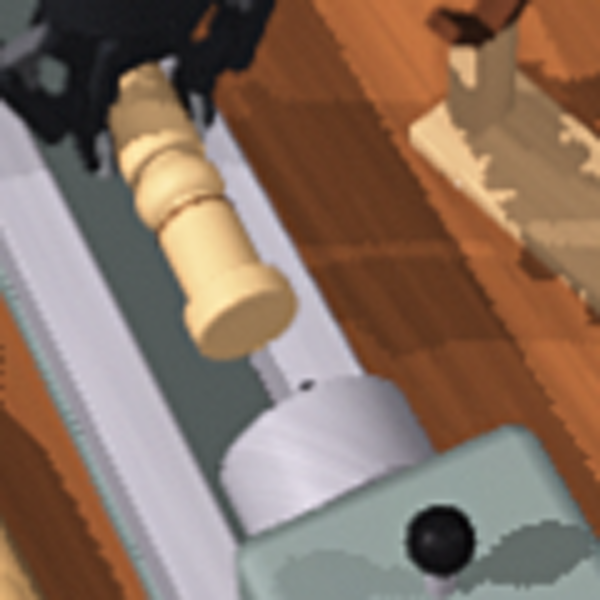

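View pics/z_side10.png

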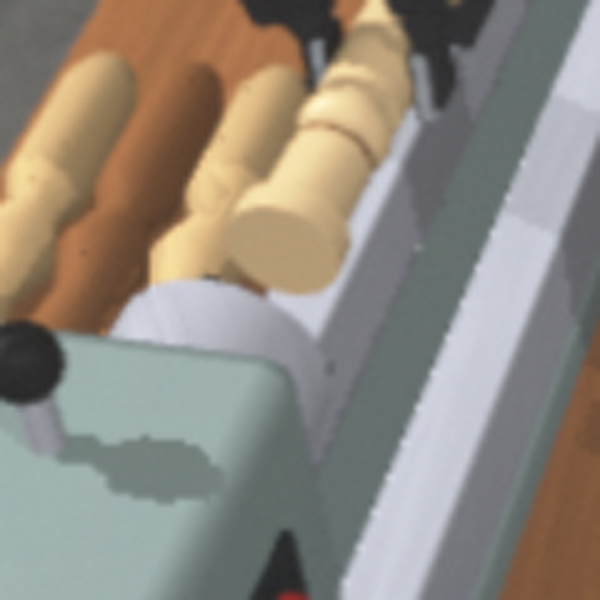

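View pics/scene10.png

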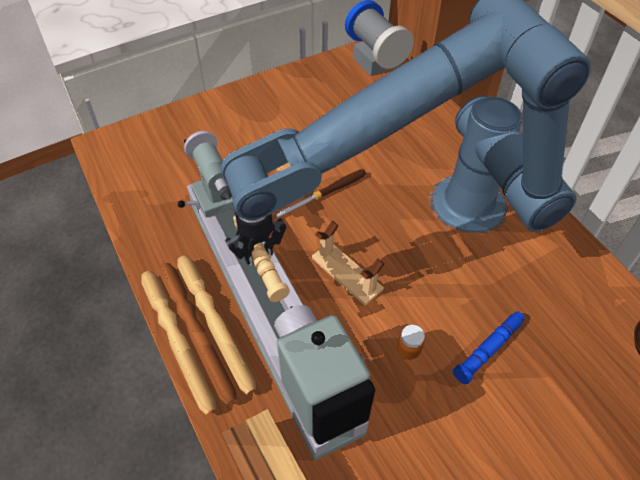

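Run:
```python
from h import *
u=np.array([.0506,.9987,0]);n=np.array([.9987,-.0506,0]);z=np.array([0,0,1.])
mid=np.array([.6631,.009,.21]); t=np.linspace(0,2*np.pi,60)
for f,(x,y) in(("scene10",(230,230)),("side10",(150,200))):
    s=load(f);im=cv2.imread(f'pics/z_{f}.png')
    for off,r,c in((.12,.024,(0,0,255)),(.105,.024,(0,0,255)),(.178,.042,(255,0,0))):
        for p in (proj(s,[mid+off*u+r*(np.cos(a)*n+np.sin(a)*z) for a in t])-[x,y]+.5)*5-.5: cv2.circle(im,(int(p[0]),int(p[1])),2,c,-1)
    cv2.imwrite(f'pics/o_{f}.png',im)
```

```text
(no output)
```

View pics/o_scene10.png

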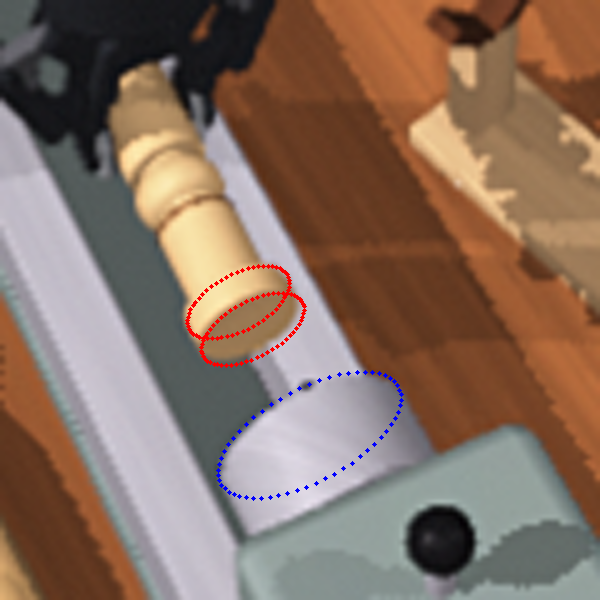

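View pics/o_side10.png

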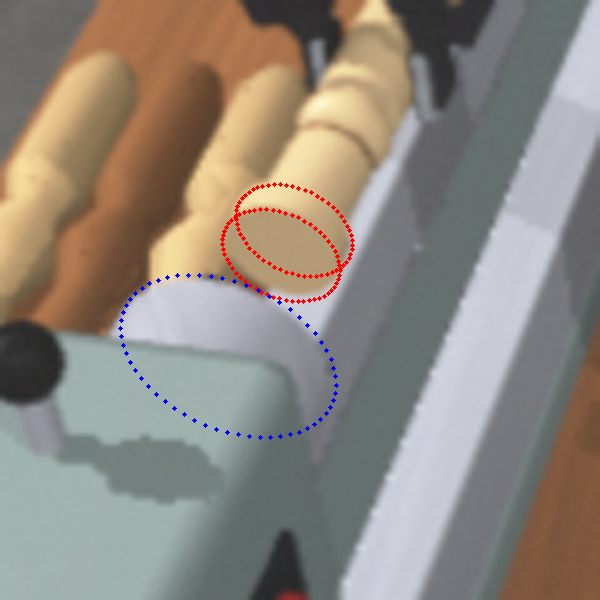

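Run:
```python
from h import *
a=cv2.imread('pics/side0.png').astype(int);b=cv2.imread('pics/side10.png').astype(int)
D=abs(a-b)
for n,(x0,x1,y0,y1) in dict(jar=(300,345,360,412),block=(336,366,184,218),gouge=(306,405,218,234)).items(): print(n,D[y0:y1,x0:x1].mean(),(D[y0:y1,x0:x1].max(2)>60).mean())
o=arm.observe();print(o['eef_pos'],o['orientation'],o['grip_width'])
arm.finish_job()
```

```text
jar 6.685042735042735 0.0
block 7.109150326797385 0.0
gouge 11.359217171717171 0.061237373737373736
[0.66313033 0.00893862 0.18899014] [ 1.79999116e+02 -8.17460595e-04  8.70492584e+01] 0.03655689424416148
the job is handed in; nothing more can be done
```

I lifted the wooden spindle out of the cradle and am holding it between chuck and tailstock point, tenon towards the chuck. The job is handed in at about 13.7 s of the 48 s allowed.

- **Position:** the spindle centre is at about (0.663, 0.009, 0.210) m, heading 87°. I placed it with the wrist camera, using the tailstock point, chuck face and bed mid-line. The height comes from a measured 90 mm lift from the cradle.
- **Steadiness:** the arm reading was steady to under 0.1 mm, with only about 2 N on the wrist, the spindle's weight. The spindle's ring stayed at the same place in the wrist view from cradle to lathe, so it had not slipped or tilted.
- **Clearances:** about 58 mm at the chuck and 60 mm at the tailstock point. The tool force never suggested contact with the lathe.
- **Grip load:** closing the fingers put about 15 N sideways on the spindle in the cradle. I relieved that before lifting.
- **Bystanders:** the jar and sanding block look unmoved in the side view. About 6% of the gouge's pixels changed, most likely because the spindle no longer covers part of it. The tool never went near the gouge.
- **Disagreements:**
  - The wrist camera put the gap between chuck and tailstock point at 360 mm, against 358 mm stated.
  - The two fixed cameras differed from the wrist camera by a few mm along the turning axis. The chuck suggested the spindle sits slightly too far from it, and the tailstock point suggested the opposite. I made no further correction, so the midway position is good to roughly 3–5 mm.

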